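# Scan the cassette

## Robot

A 6-joint arm with a two-finger parallel gripper is mounted at the origin on the work surface. World frame = base frame: x ahead of the robot, y to its left, z up, the work surface at z = 0. Lengths are in m, angles in rad, forces in N, time in s.
With the tool pointing down it reaches from about 0.35 to 0.975 m from the base axis. Payload 7.1 kg.
Tool frame: the origin (TCP) lies midway between the tips of the shut fingers; the grasp point (between the pads) lies 19 mm behind it; z points along the fingers, y is the line along which they close (so a half turn about z gives the same grasp; the last joint's range is limited). The gripper opens to 88 mm and grips with 3 to 60 N. Pads are 20 mm wide; open, the fingers measure 115 mm over their backs; the gripper's body (75 mm by 178 mm) begins 61 mm behind the grasp point.
Start: joints at [-0.019, 0.423, 1.63, -0, 1.089, -0.019], TCP at [0.625, 0, 0.184] pointing down, gripper open.
Joint ranges: [-3, 3], [-0.9, 2.11], [0.09, 2.58], [-1.31, 4.45], [0.11, 2.69], [-2.54, 2.54]. Speed limits (rad/s): [2.39, 2.39, 3.01, 3.14, 3.14, 3.14].

## Interface

Orientations are given as a unit quaternion [w, x, y, z].
In Python, from station import move_pose, movel, movej, command_gripper, wait, inverse_kinematics, read_camera, camera_info, MotionError, job_done, get_time, get_joint_pos, get_qvel, get_effort, get_tcp_pos, get_ee_rot, get_ft_force, get_ft_torque, get_grip_width, get_finger_force gives the robot as it stands. Calls block until the motion is done:
- move_pose(position, orientation): joint-space move of the TCP to a pose.
- movel(position, frame=None, v=0.15, until_force=None): straight line of the TCP; frame=None keeps the orientation; v is the mean speed in m/s. With until_force (N) it stops when the force on the tool has changed by that much, and returns True; else False.
- movej(angles): joint-space move.
- command_gripper(opening): opening from 0.0 (shut) to 1.0 (fully open); the grip force is fixed at half the most; returns when the fingers have stopped.
- wait(seconds).
- inverse_kinematics(position, orientation): joint angles nearest the present ones, or None.
- read_camera(name): name is "scene" or "side" or "wrist"; returns the picture (420x560x3 uint8, red, green, blue); there is no depth.
- camera_info(name): a dict with "intrinsics" (3x3 intrinsics, pixels), "T" (4x4, takes a point from camera to world coordinates); the wrist camera has in their place "tool_from_camera" (4x4, takes a point from camera to tool coordinates, whose origin is the TCP and whose axes are the flange's). Camera axes: x right, y up, looking along -z (the intrinsics and any distortion apply to the point x, -y, -z); pixel columns grow to the right and rows downward; lengths in m; the calibration is good to about 2 mm. A picture is of the moment at which its call begins: read the wrist's pose just before it. camera_info takes no time and is no camera call.
A pose or a line that the arm cannot do raises MotionError and nothing moves.
- job_done(): hands the job in; it is judged then, once.
Readings, each from a call of its own:
- get_time(): time.
- get_joint_pos(): joint angles.
- get_qvel(): joint speeds.
- get_effort(): joint torques, N m.
- get_tcp_pos(): TCP position.
- get_ee_rot(): TCP orientation.
- get_ft_force(): force on the tool from outside, world axes, zero at the start.
- get_ft_torque(): the same for the moment, N m.
- get_grip_width(): opening from 0.0 (shut) to 1.0 (fully open).
- get_finger_force(): force on a finger pad.
Only numpy, scipy, OpenCV 4.12 (cv2) and the standard library are available. Lean on these libraries where they do the work, as an engineer would, in place of code of your own. Each camera call takes 0.05 s, during which the arm holds its last target. There are 200 camera calls.

## Task

Draw the cordless hand scanner up out of its charging cradle, turn it and aim it at the tissue cassette on the cooling plate: window square to the cassette's sloping label face, about 10 cm away, pointing at the middle of the code. Finish holding it still there, raised clear of everything - do not put it down or let go - and leave the cassette and the other things on the counter undisturbed.

Things in the scene. Friction and masses are not known exactly. Their poses are not given: they have to be found in the camera images.
- scanner: cordless pistol-shaped scanner, white, black nose, about 0.2 kg, starts nose down in the cradle. Origin: middle of the window in its nose; looks along its -z. Head 107 mm long (z), nose 46 (x) by 62 (y) mm, centre of mass at (-15, 0, 60) mm. Handle from (0, 0, 78) to (-130, 0, 113) mm, pointing to -x (towards the robot), 30 mm wide (y), 36 mm deep, flat sides
- scanner_grip (a point): middle of the scanner's handle, on its centre line, at (-70, 0, 97) mm in the scanner's frame: the place to grip, across the 30 mm width (the scanner's y); axes as the scanner's
- scanner_butt (a point): free end of the scanner's handle, on its centre line, at (-130, 0, 113) mm in the scanner's frame; axes as the scanner's
- cradle: fixed charging cradle, 125 by 110 mm foot, grey cup 62 by 78 mm outside, open at the top. Origin at the counter below the middle of the cup, z up. The cup's floor is 34 mm and its rim 76 mm above the counter (42 mm deep), inside 50 mm in x by 66 mm in y: 2 mm play round the scanner's nose
- plate: fixed dark cooling plate on the counter, 160 (x) by 120 (y) by 12 mm, origin at the middle of its underside; its top is 12 mm above the counter
- cassette: white plastic tissue cassette lying loose on the far half of the cooling plate, 41 (x) by 28.5 (y) by 7 mm, 20 g, origin at the middle of its underside; its end towards -x (roughly towards the robot) is a label face sloping at 45 degrees
- label (a point): middle of the cassette's sloping label face with its small square code, about 16 mm above the counter; its z axis points straight out of the face (up and towards the robot, 45 degrees from vertical), its y axis runs along the width of the face, its x axis up the slope
- jar: bystander: capped specimen jar, 52 mm across and 72 mm tall, standing loose in the middle of the work; origin at the middle of its underside
- basket: bystander: steel cassette basket with a bow handle, 85 by 130 mm, 73 mm tall over the handle, loose, on the far right (-y) of the work; origin at the middle of its underside
- forceps: bystander: steel forceps 142 mm long and 7 mm high, lying loose on the counter between the robot and the work; origin at the middle of its underside, long along its x
Not all that is in view belongs to the job. Leave any blue or turquoise look-alike of the cradle alone.

How it is judged:
By the outcome, as a careful person would: the job done as asked, in the order asked, and still so for the second after the job is handed in, while the arm keeps its last pose, push and grip.
It also fails if it takes over 51 s, if anything falls off the work surface, if the arm or the gripper's body presses on something with over 40 N, if the wrist force passes 120 N, or if a joint passes its speed limit or range.

## Working session

There is one attempt and no reset: what is moved stays moved. The work goes in short steps, each a Python script; the robot and the scene stay as the last script left them, time stands still between calls to the robot, and variables do not carry over. Pictures are saved under pics/ and viewed, at most 10 in all, crops included, and the job is handed in when it is done.

```bash
mkdir -p pics; python3 - <<'E'
from station import *
import cv2,numpy as np
np.set_printoptions(precision=4,suppress=True)
for n in ["scene","side","wrist"]:
    im=read_camera(n); cv2.imwrite(f"pics/{n}0.png",im[:,:,::-1]); print(n,camera_info(n))
print(get_tcp_pos(),get_ee_rot(),get_time())
E
```

```text
scene {'intrinsics': array([[435.3217,   0.    , 277.0654],
       [  0.    , 435.3217, 208.5251],
       [  0.    ,   0.    ,   1.    ]]), 'T': array([[ 0.8365, -0.3396,  0.4301,  1.0134],
       [ 0.5479,  0.5258, -0.6506, -0.7139],
       [-0.0052,  0.7799,  0.6259,  0.7272],
       [ 0.    ,  0.    ,  0.    ,  1.    ]])}
side {'intrinsics': array([[398.5459,   0.    , 280.4603],
       [  0.    , 398.5459, 207.3824],
       [  0.    ,   0.    ,   1.    ]]), 'T': array([[-0.9617,  0.1478, -0.2307,  0.4056],
       [-0.274 , -0.5104,  0.8151,  0.6099],
       [ 0.0027,  0.8471,  0.5314,  0.5474],
       [ 0.    ,  0.    ,  0.    ,  1.    ]])}
wrist {'intrinsics': array([[308.0865,   0.    , 277.6304],
       [  0.    , 308.0865, 212.15  ],
       [  0.    ,   0.    ,   1.    ]]), 'tool_from_camera': array([[ 0.0008,  0.9608,  0.2771,  0.076 ],
       [ 1.    , -0.0008, -0.    ,  0.0002],
       [ 0.0002,  0.2771, -0.9608, -0.1999],
       [ 0.    ,  0.    ,  0.    ,  1.    ]])}
[0.6246 0.     0.1838] [-0.0004  0.7071  0.7071 -0.0004] 0.15
```

View pics/scene0.png

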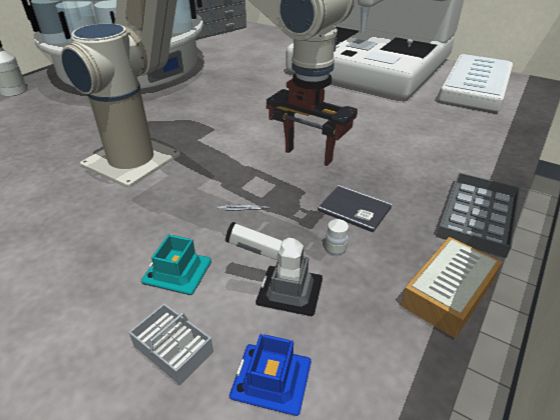

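View pics/side0.png

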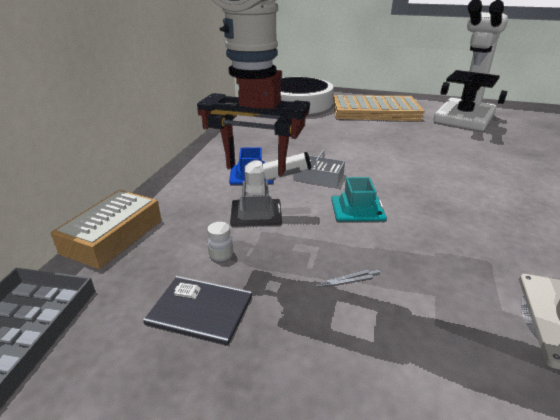

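Scene view: scanner in the grey cup on a black foot at about (290,275). Its look-alikes are the teal cradle (178,262) and the blue cradle (270,370), both empty. The plate is at (355,207), the cassette at (365,214), the jar at (337,237) and the forceps at (243,208). The scanner is the white pistol in the grey/black cradle. I'll confirm it in one enlarged crop and compute rough positions.

```bash
cat > h.py <<'E'
from station import *
import cv2,numpy as np
from scipy.spatial.transform import Rotation as R
np.set_printoptions(precision=4,suppress=True)
def camT(n,tcp=None,q=None):
    c=camera_info(n)
    if n!="wrist": return c["intrinsics"],c["T"]
    T=np.eye(4);T[:3,:3]=R.from_quat(q,scalar_first=True).as_matrix();T[:3,3]=tcp
    return c["intrinsics"],T@c["tool_from_camera"]
def ray(K,T,uv):
    d=np.array([(uv[0]-K[0,2])/K[0,0],-(uv[1]-K[1,2])/K[1,1],-1.])
    d=T[:3,:3]@d; return T[:3,3],d/np.linalg.norm(d)
def onz(K,T,uv,z):
    o,d=ray(K,T,uv); return o+d*(z-o[2])/d[2]
def tri(rays):
    A=sum(np.eye(3)-np.outer(d,d) for o,d in rays);b=sum((np.eye(3)-np.outer(d,d))@o for o,d in rays)
    return np.linalg.solve(A,b)
def proj(K,T,p):
    c=T[:3,:3].T@(np.asarray(p)-T[:3,3]); return np.array([K[0,2]-K[0,0]*c[0]/c[2],K[1,2]+K[1,1]*c[1]/c[2]])
E
python3 - <<'E'
from h import *
s=camT("scene");d=camT("side")
print("cass",onz(*s,(366,213),.019),onz(*d,(187,289),.019))
print("jar top",onz(*s,(337,226),.072),onz(*d,(219,230),.072))
print("butt",tri([ray(*s,(231,233)),ray(*d,(309,160))]))
print("headtop",tri([ray(*s,(290,243)),ray(*d,(256,167))]))
a=cv2.imread("pics/scene0.png")[180:330,215:405];b=cv2.imread("pics/side0.png")[145:345,140:330]
cv2.imwrite("pics/crop1.png",np.hstack([cv2.resize(a,(400,316),interpolation=cv2.INTER_CUBIC),cv2.resize(b,(300,316),interpolation=cv2.INTER_CUBIC)]))
E
```

```text
cass [0.7282 0.1305 0.019 ] [0.7246 0.1258 0.019 ]
jar top [ 0.7134 -0.0119  0.072 ] [ 0.7094 -0.      0.072 ]
butt [ 0.5754 -0.2241  0.1449]
headtop [ 0.6875 -0.1759  0.1353]
```

View pics/crop1.png

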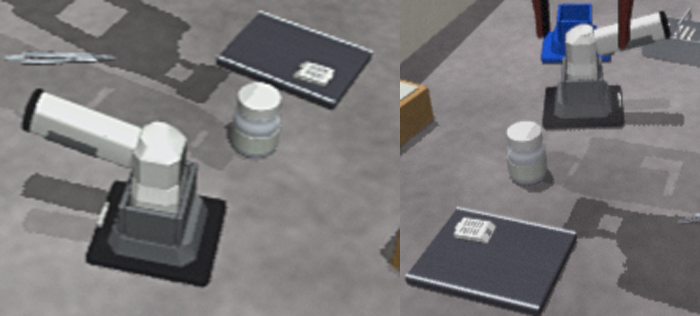

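The crop confirms it: white pistol scanner, handle to the left with a black butt, seated in the grey cup on the black foot. The cassette is on the plate with its striped label end towards the robot. Next come close wrist views of both.

```bash
cat >> h.py <<'E'
def qdown(yaw,s=1): # tool x along s*(cos yaw, sin yaw), z down
    x=s*np.array([np.cos(yaw),np.sin(yaw),0]);z=np.array([0,0,-1.]);M=np.c_[x,np.cross(z,x),z]
    return R.from_matrix(M).as_quat(scalar_first=True)
def snap(name):
    p,q=get_tcp_pos(),get_ee_rot();im=read_camera("wrist")[:,:,::-1]
    cv2.imwrite(f"pics/{name}.png",im);np.savez(f"pics/{name}.npz",p=p,q=q)
E
python3 - <<'E'
from h import *
c=(0.715,0.125,0.13)
for s in (1,-1): print(s,inverse_kinematics(c,qdown(0,s)),inverse_kinematics((.62,-.2,.26),qdown(.4,s)))
# final candidates
lab=np.array([.708,.127,.016]);
for yaw in (-.4,0,.4):
  cy,sy=np.cos(yaw),np.sin(yaw);z=np.array([-cy,-sy,1])/2**.5;y=np.array([-sy,cy,0]);x=np.cross(y,z);S=np.c_[x,y,z]
  g=lab+.1*z+S@[-.07,0,.097]
  for s in (1,-1):
    M=np.c_[s*x,-s*y,-z]; print(yaw,s,g,inverse_kinematics(g+.019*M[:,2],R.from_matrix(M).as_quat(scalar_first=True)))
move_pose(c,qdown(0,1));wait(.3);snap("w_cas");print(get_time())
move_pose((.62,-.2,.26),qdown(.4,1));wait(.3);snap("w_scan");print(get_time())
a=cv2.imread("pics/w_cas.png");b=cv2.imread("pics/w_scan.png")
cv2.imwrite("pics/w_both.png",np.hstack([cv2.resize(a,(400,300)),cv2.resize(b,(400,300))]))
E
```

```text
1 [ 0.1567  0.6262  1.4197 -0.      1.0957  1.7275] [-0.3303  0.3915  1.4967 -0.      1.2534  0.8405]
-1 [ 0.1567  0.6262  1.4197 -0.      1.0957 -1.4141] [-0.3303  0.3915  1.4967 -0.      1.2534 -2.3011]
-0.4 1 [0.5341 0.2005 0.1058] None
-0.4 -1 [0.5341 0.2005 0.1058] None
0 1 [0.5192 0.127  0.1058] [ 0.3791  0.4335  2.3927  3.7152  0.5033 -1.8112]
0 -1 [0.5192 0.127  0.1058] [0.3791 0.4335 2.3927 3.7152 0.5033 1.3304]
0.4 1 [0.5341 0.0535 0.1058] [-0.1524  0.4378  2.3753  2.315   0.5287 -1.2286]
0.4 -1 [0.5341 0.0535 0.1058] [-0.1524  0.4378  2.3753  2.315   0.5287  1.913 ]
2.0417
3.75
```

View pics/w_both.png

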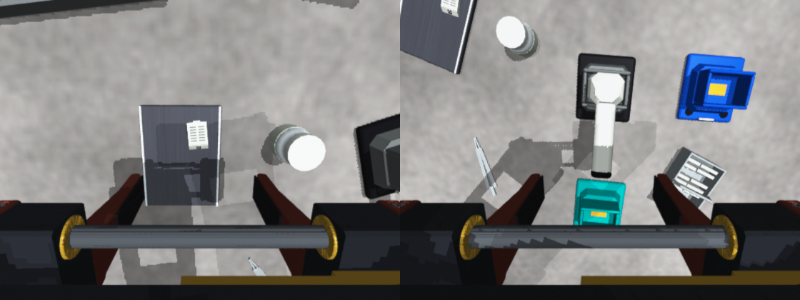

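Left (cassette view): plate with the cassette at about (197,135) and the jar top at (306,152), in the half-scale picture. Right: scanner handle running from the head (607,85) to the black butt (601,172). Next I'll mask and enlarge both.

```bash
python3 - <<'E'
from h import *
a=cv2.imread("pics/w_cas.png");b=cv2.imread("pics/w_scan.png")
A=cv2.resize(a[155:225,245:315],(490,490),interpolation=cv2.INTER_CUBIC)
B=cv2.resize(b[70:260,235:340],(270,490),interpolation=cv2.INTER_CUBIC)
cv2.imwrite("pics/crop2.png",np.hstack([A,B]))
E
```

```text
(no output)
```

View pics/crop2.png

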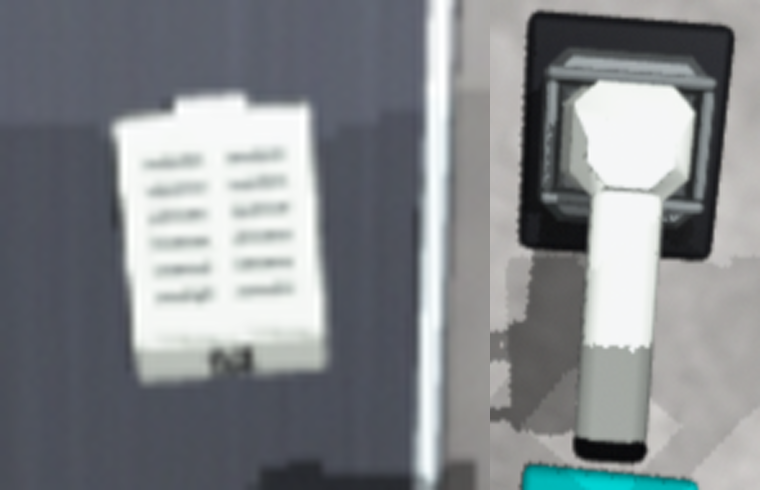

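```bash
python3 - <<'E'
from h import *
def C(n): z=np.load(f"pics/{n}.npz");return camT("wrist",z["p"],z["q"])
a=C("w_cas");b=C("w_scan")
f=lambda u,v:(245+u/7-.43,155+v/7-.43)
lab=onz(*a,f(232,361),.016);print("label",lab, "two-view check scene px",proj(*camT("scene"),lab),"side",proj(*camT("side"),lab))
for p,q in (((137,348),(113,120)),((326,344),(310,103)),):
    P=onz(*a,f(*p),.019);Q=onz(*a,f(*q),.019);d=Q-P;print("edge",P,Q,"len",np.linalg.norm(d),"yaw",np.degrees(np.arctan2(d[1],d[0])))
P=onz(*a,f(137,348),.019);Q=onz(*a,f(326,344),.019);d=P-Q;print("cross",np.linalg.norm(d),np.degrees(np.arctan2(-d[0],d[1])))
im=cv2.imread("pics/w_cas.png")
g=lambda u,v:(235+(u-490)/2.571-.3,70+v/2.579-.3)
print("cradle",onz(*b,g(629,138),.076),"headtop",onz(*b,g(633,134),.141))
# handle centreline from mask rows
im=cv2.imread("pics/w_scan.png").astype(int);mid=[]
for row in range(148,238,6):
    r=im[row,235:340];sat=r.max(1)-r.min(1)
    m=(r.mean(1)>205) 
    gray=np.abs(np.gradient(r.mean(1)))
    i=np.where(m)[0]
    if len(i): print(row,235+i.min(),235+i.max(),end="; ")
print()
E
```

```text
label [0.7071 0.1247 0.016 ] two-view check scene px [357.3504 212.2865] side [195.9173 291.5927]
edge [0.7099 0.1388 0.019 ] [0.744  0.1419 0.019 ] len 0.03421285242739647 yaw 5.169729870815444
edge [0.7106 0.1107 0.019 ] [0.7465 0.1134 0.019 ] len 0.036025065427860894 yaw 4.412819675179257
cross 0.02816708744920361 1.2969361266095194
cradle [ 0.6954 -0.1818  0.076 ] headtop [ 0.6965 -0.1805  0.141 ]
148 276 300; 154 275 300; 160 275 299; 166 274 299; 172 274 299; 178 274 298; 184 274 298; 190 274 297; 196 273 297; 202 273 296;
```

```bash
cat >> h.py <<'E'
LAB=np.array([.7071,.1247,.016]);CY=np.radians(4.7);CR=np.array([.6957,-.1813,.034])
def rot(M): return R.from_matrix(M).as_quat(scalar_first=True)
def Sgoal(phi):
    c,s=np.cos(CY),np.sin(CY);z=np.array([-c,-s,1])/2**.5;y=np.array([-s,c,0]);S=np.c_[np.cross(y,z),y,z]
    return S@R.from_euler("z",phi,degrees=True).as_matrix()
def tool(S,w,a,s=1,g=(-.07,0,.097)): # scanner pose -> tool pose, grasp tilt a deg
    a=np.radians(a);z=np.array([np.sin(a),0,-np.cos(a)]);y=np.array([0,-s,0]);L=np.c_[np.cross(y,z),y,z]
    M=S@L; return w+S@np.array(g)+.019*M[:,2],rot(M)
E
python3 - <<'E'
from h import *
z=np.load("pics/w_scan.npz");b=camT("wrist",z["p"],z["q"])
pts=[]
for u,v in ((288,148),(287,166),(286,184),(284.5,202),(281.8,243.4)):
    h=.13
    for _ in range(6):
        P=onz(*b,(u,v),h);h=.112+.035*np.linalg.norm((P-CR)[:2])/.13
    pts.append(P)
pts=np.array(pts);print(pts);v=pts[0]-pts[-1];print("yaw",np.arctan2(v[1],v[0]),[np.arctan2(*(p-CR)[1::-1]*-1) for p in pts])
v=pts[0]-pts[3];print("yaw2",np.arctan2(v[1],v[0]))
yaw=.335;S0=R.from_euler("z",yaw).as_matrix()
for a in (-30,-15,0,15):
  for s in (1,-1):
    q0=inverse_kinematics(*tool(S0,CR,a,s))
    for phi in range(-180,180,30):
        q=inverse_kinematics(*tool(Sgoal(phi),LAB+.1*Sgoal(0)[:,2],a,s))
        if q is not None and q0 is not None and abs(q[3])<2 : print(a,s,phi,q0,q)
E
```

```text
[[ 0.6708 -0.19    0.1191]
 [ 0.6531 -0.1963  0.1242]
 [ 0.6354 -0.2027  0.1292]
 [ 0.6173 -0.2086  0.1343]
 [ 0.5761 -0.223   0.1461]]
yaw 0.33508876898947776 [np.float64(0.33581866331351024), np.float64(0.3395910187426684), np.float64(0.34114509391730796), np.float64(0.3354438996152146), np.float64(0.33524046944284247)]
yaw2 0.3352697676400072
-30 1 -90 [-0.204   0.7971  1.247  -0.2596  1.558   1.0963] [-0.0247  0.4221  2.2626  1.9566  0.6523  1.0071]
-30 1 -60 [-0.204   0.7971  1.247  -0.2596  1.558   1.0963] [0.0149 0.3714 2.1847 1.3613 0.4911 1.1531]
-30 1 -30 [-0.204   0.7971  1.247  -0.2596  1.558   1.0963] [0.0987 0.3458 2.1233 0.6391 0.423  1.4552]
-30 1 0 [-0.204   0.7971  1.247  -0.2596  1.558   1.0963] [ 0.2047  0.3437  2.0909 -0.0731  0.4481  1.7552]
-30 1 30 [-0.204   0.7971  1.247  -0.2596  1.558   1.0963] [ 0.3125  0.3622  2.0937 -0.6705  0.5285  1.9378]
-30 1 60 [-0.204   0.7971  1.247  -0.2596  1.558   1.0963] [ 0.4032  0.398   2.1313 -1.178   0.6355  2.0202]
-30 -1 -90 [-0.204   0.7971  1.247  -0.2596  1.558  -2.0453] [-0.0247  0.4221  2.2626  1.9566  0.6523 -2.134
[... 1165 characters left out ...]
302  0.2491  2.0583  0.5156  0.3228 -1.5998]
15 -1 -180 [-0.4201  0.4871  1.7519  0.2698  0.7282 -2.5122] [ 0.1995  0.2517  2.0081 -0.1646  0.3658  1.8265]
15 -1 -150 [-0.4201  0.4871  1.7519  0.2698  0.7282 -2.5122] [ 0.3688  0.2802  2.0125 -0.7002  0.4366  1.9663]
15 -1 -120 [-0.4201  0.4871  1.7519  0.2698  0.7282 -2.5122] [ 0.515   0.3304  2.0708 -1.1622  0.5146  2.031 ]
15 -1 90 [-0.4201  0.4871  1.7519  0.2698  0.7282 -2.5122] [-0.1986  0.3506  2.2824  1.9569  0.4923  0.9189]
15 -1 120 [-0.4201  0.4871  1.7519  0.2698  0.7282 -2.5122] [-0.1129  0.279   2.1552  1.2932  0.3552  1.163 ]
15 -1 150 [-0.4201  0.4871  1.7519  0.2698  0.7282 -2.5122] [0.0302 0.2491 2.0583 0.5156 0.3228 1.5418]
```

The label is at (0.707, 0.125, 0.016), cassette yaw about 4.7°. The scanner is at (0.696, -0.181), yaw 0.335. A grasp tilted 30° needs little joint motion to reach the goal, so I'll grasp and lift.

```bash
python3 - <<'E'
from h import *
S0=R.from_euler("z",.335).as_matrix()
p,q=tool(S0,CR,-30);tz=R.from_quat(q,scalar_first=True).as_matrix()[:,2]
zl=Sgoal(0)[:,2];print(inverse_kinematics(*tool(Sgoal(0),LAB+.17*zl+[0,0,.05],-30)),inverse_kinematics(p+[0,0,.14],q))
move_pose(p-.09*tz,q);movel(p,v=.08)
print("at",get_tcp_pos()-p,get_ft_force(),get_time())
command_gripper(0.0);wait(.3);print("w",get_grip_width()*.088,get_finger_force(),get_ft_force())
movel(p+[0,0,.06],v=.04);print(get_ft_force(),get_grip_width()*.088)
movel(p+[0,0,.14],v=.1);wait(.3);print(get_ft_force(),get_ft_torque(),get_grip_width()*.088,get_time())
snap("lift");a=cv2.imread("pics/lift.png")
for n in("scene","side"): cv2.imwrite(f"pics/lift_{n}.png",read_camera(n)[:,:,::-1])
b=cv2.imread("pics/lift_side.png")
cv2.imwrite("pics/lift_both.png",np.hstack([cv2.resize(a,(400,300)),cv2.resize(b,(400,300))]))
E
```

```text
[ 0.2199  0.0934  2.1124 -0.0568  0.6772  1.7483] [-0.204   0.67    1.1571 -0.2648  1.7676  1.0399]
at [0.0006 0.     0.0005] [-0.0971  0.7283 -0.3384] 5.5833
w 0.0009187896117789537 0.08001023532415275 [-0.3672  0.2378 -0.5077]
[ 0.2229 -0.1215  0.3954] 0.0007916605578839036
[-0.3107 -0.2992 -0.8154] [ 0.0606 -0.0768  0.0178] 0.00028864888192659026 10.125
```

View pics/lift_both.png

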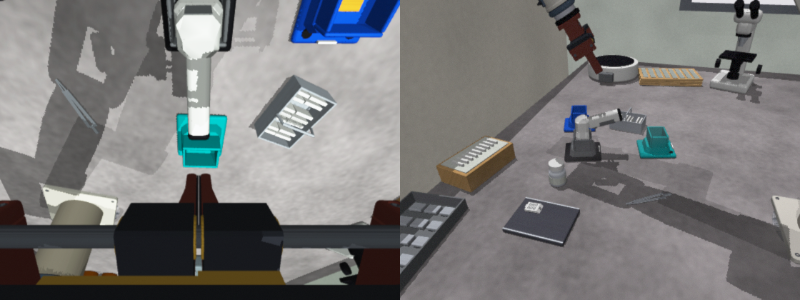

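The lift picture shows closed, empty fingers with the scanner still seated, so the grasp missed. I'll check the actual pose against the commanded one before retrying.

```bash
python3 - <<'E'
from h import *
p,q=tool(R.from_euler("z",.335).as_matrix(),CR,-30)
print("want",p,q,"have",get_tcp_pos(),get_ee_rot(),get_joint_pos(),get_grip_width())
t=get_tcp_pos();M=R.from_quat(get_ee_rot(),scalar_first=True).as_matrix();print(M)
for n in("scene","side"): print(n,proj(*camT(n),t),proj(*camT(n),t-.08*M[:,2]))
z=np.load("pics/lift.npz");w=camT("wrist",z["p"],z["q"]);print("wrist",proj(*w,t),"grip pt now",proj(*w,CR+R.from_euler("z",.335).apply([-.07,0,.097])),"butt",proj(*w,CR+R.from_euler("z",.335).apply([-.13,0,.113])))
cv2.imwrite("pics/ls2.png",np.hstack([cv2.imread("pics/lift_scene.png")[0:400,100:500]]+[cv2.imread("pics/lift_side.png")[0:400,100:500]]))
E
```

```text
want [ 0.6206 -0.2074  0.1145] [ 0.0431  0.9524  0.161  -0.2552] have [ 0.6206 -0.2074  0.2544] [ 0.0431  0.9524  0.161  -0.2553] [-0.204   0.6702  1.1572 -0.2648  1.7676  1.0399] 0.006716985968755127
[[ 0.8178  0.3288 -0.4724]
 [ 0.2847 -0.9444 -0.1643]
 [-0.5002 -0.0001 -0.8659]]
scene [250.436  191.5634] [271.1292 162.2292]
side [287.9213 115.599 ] [269.2383  83.7726]
wrist [277.5228 238.2225] grip pt now [277.6571 130.2498] butt [277.5999 188.9165]
```

View pics/ls2.png

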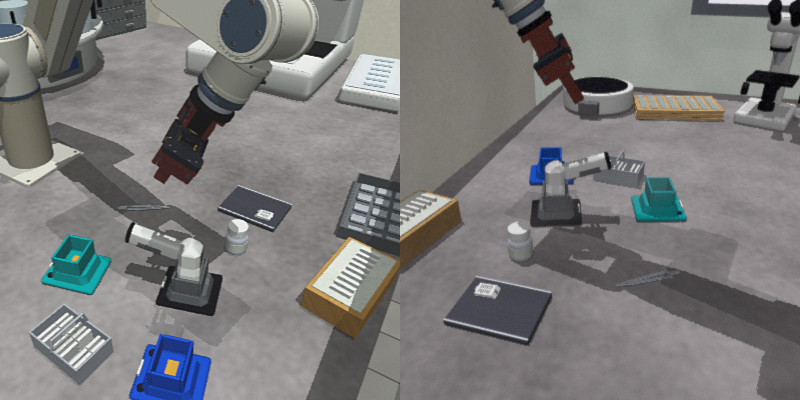

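Geometry agrees in every view for the handle, with the butt seen where predicted. The shut fingertips, though, appear about 20 mm short of the stated TCP. I'll triangulate the tips by colour.

```bash
python3 - <<'E'
from h import *
t=get_tcp_pos();M=R.from_quat(get_ee_rot(),scalar_first=True).as_matrix()
z=np.load("pics/lift.npz");cams={"scene":camT("scene"),"side":camT("side"),"lift":camT("wrist",z["p"],z["q"])}
rs=[]
for n,f in(("scene","lift_scene"),("side","lift_side"),("lift","lift")):
    im=cv2.imread(f"pics/{f}.png").astype(int);red=((im[:,:,2]>im[:,:,1]*1.5+8)&(im[:,:,2]>35)).astype(np.uint8)
    a=proj(*cams[n],t);b=proj(*cams[n],t-.08*M[:,2]);d=(a-b)/np.linalg.norm(a-b);nn=np.array([-d[1],d[0]])
    v,u=np.where(red);P=np.c_[u,v]-a;s=P@d;l=P@nn;k=(abs(l)<14)&(s>-80)&(s<30)
    if n=="lift": k=(np.hypot(*P.T)<60)
    # extreme tip pixels
    e=s[k].max();K=k&(s>e-3);print(n,"tcp px",a,"tip px",np.c_[u,v][K].mean(0),"along",e,"px/mm",np.linalg.norm(a-b)/80)
    rs.append(ray(*cams[n],np.c_[u,v][K].mean(0)))
X=tri(rs[:2]);print("tip in tool frame (2 fixed cams)",M.T@(X-t)); X=tri(rs);print("3 cams",M.T@(X-t))
E
```

```text
scene tcp px [250.436  191.5634] tip px [258.55 178.2 ] along -14.53119947650495 px/mm 0.4487310348121648
side tcp px [287.9213 115.599 ] tip px [278.0345  99.1034] along -17.762766092574797 px/mm 0.46131160348434774
lift tcp px [277.5228 238.2225] tip px [278.5789 245.3509] along -5.764197402570874 px/mm 0.8124757664824502
tip in tool frame (2 fixed cams) [-0.0007  0.0053 -0.0408]
3 cams [ 0.0026  0.0018 -0.0383]
```

```bash
python3 - <<'E'
from h import *
c=[(("lift_scene"),250,185),("lift_side",286,110),("lift",278,235)]
out=[]
for f,u,v in c:
    im=cv2.imread(f"pics/{f}.png")[v-35:v+35,u-30:u+30];out.append(cv2.resize(im,(260,303),interpolation=cv2.INTER_NEAREST))
o=np.clip(np.hstack(out).astype(float)*1.3,0,255).astype(np.uint8)
cv2.imwrite("pics/tip.png",o)
t=np.array([.6246,0,.1838])
for n in("scene","side"): print(n,[proj(*camT(n),t+[dx,0,0]) for dx in(-.044,.044)])
E
```

```text
scene [array([291.1208, 165.2073]), array([325.3084, 177.1392])]
side [array([279.232 , 191.4834]), array([234.3507, 185.0107])]
```

View pics/tip.png

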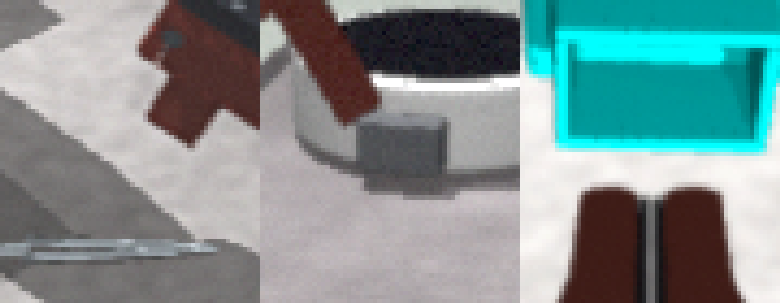

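The crops show the finger ends (red, with pads between them) in all three cameras, about 37 mm short of the reported TCP. That explains shutting just above the handle. Next I'll check how far the gripper body sits behind the tips, to stay clear of the head.

```bash
python3 - <<'E'
from h import *
# start pose, tool down: heights of finger tips / body bottom along the fingers, from side0 & scene0 dark/red columns
for n,xs in(("side",.58),("side",.669),("scene",.58),("scene",.669)):
    im=cv2.imread(f"pics/{n}0.png").astype(int);s=""
    for h in range(-10,130,6):
        u,v=np.round(proj(*camT(n),[xs+(.008 if xs>.62 else -.008),0,.1838+h/1000])).astype(int);s+=f"{h}:{im[v,u][2]},{im[v,u][1]} "
    print(n,xs,s)
S0=R.from_euler("z",.335).as_matrix();zl=Sgoal(0)[:,2]
g=np.array([-.08,0,.0997])
for a in(-30,-25,-22,-18):
    gg=g; L=lambda S,w:tool(S,w,a,1,gg)
    def T(S,w):
        p,q=L(S,w);m=R.from_quat(q,scalar_first=True).as_matrix();return p+.030*m[:,2],q
    print(a,inverse_kinematics(*T(S0,CR)),inverse_kinematics(*T(Sgoal(0),LAB+.1*zl)))
E
```

```text
side 0.58 -10:153,147 -4:145,140 2:153,147 8:156,151 14:153,149 20:152,147 26:151,147 32:141,134 38:60,60 44:57,41 50:45,26 56:51,32 62:48,30 68:50,27 74:46,22 80:51,28 86:61,30 92:63,30 98:66,33 104:65,30 110:23,15 116:23,24 122:17,22 128:25,24 
side 0.669 -10:147,141 -4:146,140 2:34,54 8:34,75 14:47,83 20:59,87 26:157,150 32:117,106 38:62,30 44:60,28 50:65,34 56:62,30 62:63,29 68:58,27 74:58,30 80:61,33 86:63,35 92:63,30 98:64,32 104:67,37 110:62,31 116:57,30 122:68,67 128:47,42 
scene 0.58 -10:134,130 -4:136,133 2:127,124 8:130,127 14:131,127 20:138,138 26:146,142 32:74,66 38:43,30 44:47,36 50:45,34 56:46,34 62:45,31 68:47,34 74:45,33 80:47,34 86:48,34 92:56,36 98:53,35 104:54,34 110:55,35 116:48,50 122:33,32 128:29,27 
scene 0.669 -10:126,123 -4:120,118 2:122,118 8:122,118 14:116,113 20:118,114 26:127,123 32:126,122 38:127,123 44:49,33 50:48,31 56:48,34 62:47,31 68:46,29 74:47,30 80:47,31 86:47,31 92:52,35 98:56,37 104:32,32 110:31,32 116:78,66 122:35,36 128:30,31 
-30 [-0.2205  0.7924  1.3167 -0.2677  1.4914  1.0993] [ 0.205   0.411   2.1084 -0.0894  0.3636  1.7732]
-25 [-0.2366  0.7517  1.3679 -0.2341  1.4003  1.0834] [ 0.2123  0.403   2.1624 -0.1927  0.234   1.8808]
-22 [-0.247   0.7282  1.3988 -0.2129  1.3451  1.0713] [ 0.2169  0.4021  2.1941 -0.3445  0.1562  2.0357]
-18 [-0.2618  0.6978  1.4401 -0.1828  1.271   1.0516] None
```

Tips are about 36 mm and the body about 110 mm behind the reported TCP, so the whole gripper sits 37 mm short and is otherwise normal. I'll regrasp with that correction.

```bash
cat >> h.py <<'E'
EXT=.036  # real finger tips lie this far behind the reported TCP (measured)
def toolx(S,w,a=-30,s=1):
    p,q=tool(S,w,a,s);m=R.from_quat(q,scalar_first=True).as_matrix();return p+EXT*m[:,2],q
E
python3 - <<'E'
from h import *
S0=R.from_euler("z",.335).as_matrix()
p,q=toolx(S0,CR);tz=R.from_quat(q,scalar_first=True).as_matrix()[:,2]
command_gripper(1.0);move_pose(p-.09*tz,q)
hit=movel(p,v=.08,until_force=12);print("hit",hit,get_tcp_pos()-p,get_ft_force(),get_time())
if not hit:
    command_gripper(0.0);wait(.3);w=get_grip_width()*.088;print("w",w,get_finger_force(),get_ft_force())
    if w>.02:
        movel(p+[0,0,.06],v=.04);print(get_ft_force(),get_grip_width()*.088)
        movel(p+[0,0,.14],v=.1);wait(.3);print(get_ft_force(),get_ft_torque(),get_grip_width()*.088)
snap("lift2");print(get_time())
for n in("scene","side"): cv2.imwrite(f"pics/lift2_{n}.png",read_camera(n)[:,:,::-1])
for n in("scene","side"): print(n,"head/butt px predicted",[proj(*camT(n),CR+[0,0,.14]+S0@np.array(v)) for v in((0,0,.107),(-.13,0,.113),(0,0,0))])
cv2.imwrite("pics/l2.png",np.hstack([cv2.imread("pics/lift2_scene.png")[0:400,100:500]]+[cv2.imread("pics/lift2_side.png")[0:400,100:500]]))
E
```

```text
hit False [ 0.0006 -0.      0.0005] [-0.0036  0.6728  0.5865] 13.4
w 0.030141596048937683 29.985621571540833 [-0.7729  0.7831  0.4659]
[ 0.1461 -0.0297 -1.4022] 0.030027187434568402
[ 0.5809  0.6263 -2.0174] [ 0.1594 -0.2606 -0.047 ] 0.030057769135960945
17.575
scene head/butt px predicted [array([293.293 , 185.7027]), array([222.7781, 173.0459]), array([292.2744, 231.3431])]
side head/butt px predicted [array([251.0313, 104.1507]), array([311.5308, 100.4801]), array([252.7417, 150.2875])]
```

View pics/l2.png

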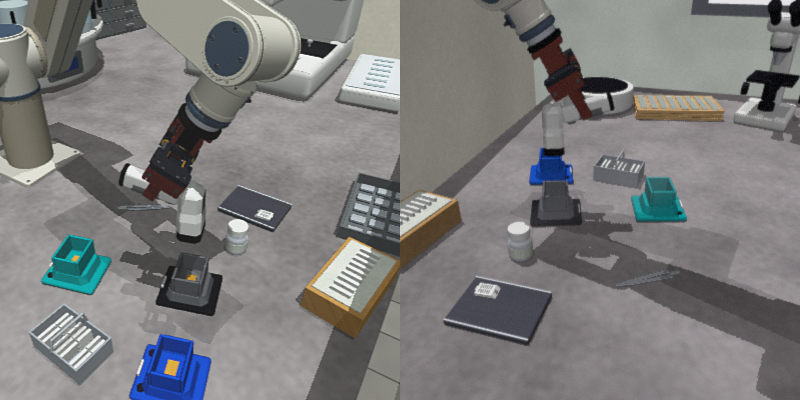

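The scanner is out of the cradle, gripped at 30 mm width. Its nose at about (190,238) scene crop and (553,152) side crop is where predicted. Next is the move to the aim pose.

```bash
python3 - <<'E'
from h import *
S=Sgoal(0);z=S[:,2];W=LAB+.1*z
via=toolx(S,LAB+.17*z+[0,0,.05]);g=toolx(S,W)
print(inverse_kinematics(*via),inverse_kinematics(*g))
move_pose(*via);print(get_time(),get_ft_force());movel(g[0],v=.07);wait(.8)
print(get_tcp_pos()-g[0],get_ee_rot()-g[1],get_joint_pos(),get_grip_width()*.088,get_finger_force(),get_ft_force(),get_time())
out=[]
for n in("scene","side"):
    im=np.ascontiguousarray(read_camera(n)[:,:,::-1]);cv2.imwrite(f"pics/goal_{n}.png",im)
    K=camT(n);P=lambda v:proj(*K,W+S@np.array(v));c=P((0,0,0)).astype(int)
    x0,y0=c[0]-70,max(c[1]-75,0);cr=cv2.resize(im[y0:y0+150,x0:x0+140],(400,428),interpolation=cv2.INTER_CUBIC);k=400/140
    for v,col in(((0,0,0),(0,0,255)),((0,0,.107),(0,255,0)),((0,0,-.1),(255,0,0)),((-.13,0,.113),(255,0,255)),((.023,.031,0),(0,255,255)),((-.023,.031,0),(0,255,255)),((.023,-.031,0),(0,255,255)),((-.023,-.031,0),(0,255,255))):
        u=(P(v)-[x0,y0])*k;cv2.circle(cr,tuple(u.astype(int)),4,col,1)
    out.append(cr)
cv2.imwrite("pics/goal.png",np.hstack(out))
E
```

```text
[ 0.2168  0.1681  2.1268 -0.0627  0.588   1.7532] [ 0.2022  0.4231  2.0867 -0.0852  0.373   1.7662]
19.0083 [ 0.4024  0.5069 -1.5663]
[ 0.  0. -0.] [ 0.  0.  0. -0.] [ 0.2022  0.4231  2.0867 -0.0852  0.373   1.7662] 0.029872986854009426 29.98530238866806 [-0.1543  0.0823 -1.0604] 21.55
```

View pics/goal.png

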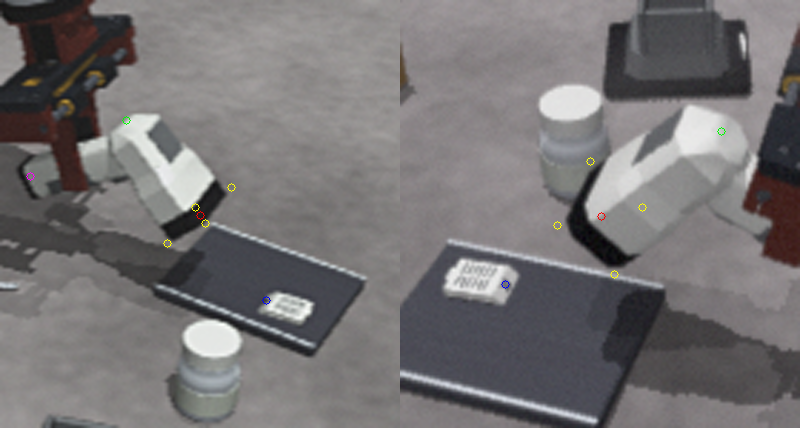

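The picture shows the scanner held nose towards the label. Butt, head top and label fall on the predicted marks, and the nose edge is within about 2 px. As a numeric check I'll triangulate the nose's front edge from the black masks.

```bash
python3 - <<'E'
from h import *
S=Sgoal(0);z=S[:,2];W=LAB+.1*z
for n in("scene","side"):
    im=cv2.imread(f"pics/goal_{n}.png");K=camT(n);c=proj(*K,W);x0,y0=int(c[0])-70,max(int(c[1])-75,0)
    m=(im.max(2)<52).astype(np.uint8);k,l,st,ce=cv2.connectedComponentsWithStats(m)
    best=min((i for i in range(1,k) if st[i,4]>60),key=lambda i:np.hypot(*(ce[i]-c)))
    cn=max(cv2.findContours((l==best).astype(np.uint8),0,1)[0],key=cv2.contourArea)
    print(n,"origin",x0,y0,"win",c,"area",st[best,4],"poly",cv2.approxPolyDP(cn,1.5,True)[:,0].tolist())
    print("  front edge pred",[proj(*K,W+S@np.array([.023,y,0])).round(1) for y in(-.031,.031)],"band top",[proj(*K,W+S@np.array([.023,y,.012])).round(1) for y in(-.031,.031)])
E
```

```text
scene origin 264 107 win [334.0095 182.375 ] area 146 poly [[340, 171], [329, 182], [322, 185], [322, 189], [325, 190], [332, 186], [341, 176]]
  front edge pred [array([335.8, 185.2]), array([345.1, 172.7])] band top [array([332.8, 181.4]), array([342.3, 169. ])]
side origin 159 192 win [229.6768 267.6025] area 215 poly [[228, 250], [219, 264], [218, 271], [228, 282], [237, 284], [240, 282], [226, 272], [222, 265]]
  front edge pred [array([225.6, 248.4]), array([214.1, 270.9])] band top [array([229.8, 245.2]), array([218.6, 267.6])]
```

```bash
python3 - <<'E'
from h import *
snap("goalw")
S0=R.from_euler("z",.335).as_matrix();Wl=CR+[0,0,.14];S=Sgoal(0);W=LAB+.1*S[:,2]
def blob(f,c,n=60):
    im=cv2.imread(f);m=(im.max(2)<52).astype(np.uint8);k,l,st,ce=cv2.connectedComponentsWithStats(m)
    b=min((i for i in range(1,k) if 25<st[i,4]<1500),key=lambda i:np.hypot(*(ce[i]-c)))
    cn=max(cv2.findContours((l==b).astype(np.uint8),0,1)[0],key=cv2.contourArea);return st[b,4],ce[b].round(1),cv2.approxPolyDP(cn,1.5,True)[:,0].tolist()
for n in("scene","side"):
    K=camT(n);print(n,"LIFT nose",blob(f"pics/lift2_{n}.png",proj(*K,Wl)))
    for e in((.023,-.031,0),(.023,.031,0),(-.023,-.031,0),(-.023,.031,0)): print("   ",e,proj(*K,Wl+S0@np.array(e)).round(1))
    for t,Wx,Sx,f in(("lift",Wl,S0,"lift2"),("goal",W,S,"goal")):
        c=proj(*K,Wx+Sx@np.array([-.13,0,.113]));print("  butt",t,c.round(1),blob(f"pics/{f}_{n}.png",c))
a=cv2.imread("pics/lift2.png",0);b=cv2.imread("pics/goalw.png",0)
# white scanner outline in the wrist view, both poses
for f in(a,b):
    m=(f>150).astype(np.uint8);print([np.where(m[r,200:360])[0][[0,-1]]+200 if m[r,200:360].any() else None for r in(20,40,60,80,100)])
p=cv2.goodFeaturesToTrack(a,60,.02,4,mask=cv2.rectangle(np.zeros_like(a),(215,0),(340,225),255,-1))
q,st,er=cv2.calcOpticalFlowPyrLK(a,b,p,None,winSize=(15,15))
k=(st[:,0]==1)&(er[:,0]<12);d=(q-p)[k,0];k2=np.hypot(*d.T)<6
print(len(d),k2.sum(),np.c_[p[k,0],d][k2].round(1))
E
```

```text
scene LIFT nose (np.int32(181), array([289.6, 237.6]), [[304, 223], [300, 235], [292, 237], [281, 235], [277, 232], [277, 238], [281, 241], [293, 243], [299, 241]])
    (0.023, -0.031, 0) [300.8 244.2]
    (0.023, 0.031, 0) [307.2 222.9]
    (-0.023, -0.031, 0) [276.6 240.2]
    (-0.023, 0.031, 0) [284.3 219.3]
  butt lift [222.8 173. ] (np.int32(82), array([222.6, 174.5]), [[229, 164], [226, 164], [221, 172], [220, 185], [222, 185], [223, 175]])
  butt goal [274.7 168.7] (np.int32(31), array([272.7, 169.2]), [[273, 162], [270, 167], [276, 176], [271, 167]])
side LIFT nose (np.int32(136), array([253.4, 151.8]), [[244, 148], [244, 154], [259, 155], [263, 153], [263, 148]])
    (0.023, -0.031, 0) [242.9 145.1]
    (0.023, 0.031, 0) [242.3 156.2]
    (-0.023, -0.031, 0) [262.6 144.7]
    (-0.023, 0.031, 0) [263.1 155.8]
  butt lift [311.5 100.5] (np.int32(1114), array([285.4,  79.8]), [[264, 52], [267, 56], [267, 63], [249, 75], [248, 80], [245, 81], [246, 86], [251, 86], [276, 70], [280, 73], [284, 85], [278, 89], [283, 98], [280, 93], [281, 90], [293, 92], [306, 91], [310, 107], [313, 109], [309, 92], [322, 89], [326, 84], [309, 78], [283, 79], [276, 61], [271, 62], [269, 60], [272, 54], [271, 51]])
  butt goal [327.3 286.2] (np.int32(85), array([326.6, 286.2]), [[330, 274], [327, 286], [318, 295], [321, 296], [331, 285], [332, 276]])
[array([333, 359]), array([229, 359]), array([222, 359]), array([212, 359]), array([228, 359])]
[array([261, 359]), array([226, 329]), array([214, 341]), array([212, 343]), array([216, 339])]
1 0 []
```

Nose position agrees to about 1–2 mm at lift and a few mm at the goal. To settle any pitch droop in the hand, I'll fit the head's front silhouette against the predicted line in both poses.

```bash
python3 - <<'E'
from h import *
S0=R.from_euler("z",.335).as_matrix();Wl=CR+[0,0,.14];S=Sgoal(0);W=LAB+.1*S[:,2];K=camT("side")
for t,Wx,Sx,f in(("lift",Wl,S0,"lift2_side"),("goal",W,S,"goal_side")):
    im=cv2.imread(f"pics/{f}.png").astype(np.float32)
    a,b=[proj(*K,Wx+Sx@np.array([.0,0,z])) for z in(0,.107)]
    xd=proj(*K,Wx+Sx@np.array([.01,0,.05]))-proj(*K,Wx+Sx@np.array([0,0,.05]))
    d=(b-a)/np.linalg.norm(b-a);n=np.array([d[1],-d[0]]);n*=np.sign(n@xd);sc=n@xd/10 # px per mm of x
    print(t,"px/mm",sc,"scale z px/mm",np.linalg.norm(b-a)/107)
    for zz in np.arange(.02,.105,.012):
        c=proj(*K,Wx+Sx@np.array([0,0,zz]));s=np.arange(-32,32,.25);P=(c+s[:,None]*n).astype(np.float32)
        g=cv2.remap(im,P[None,:,0],P[None,:,1],cv2.INTER_LINEAR)[0];gr=np.abs(np.gradient(cv2.GaussianBlur(g,(1,7),0),axis=0)).sum(1)
        pk=[i for i in range(2,len(s)-2) if gr[i]==gr[i-4 if i>3 else 0:i+5].max() and gr[i]>6]
        print(round(zz,3),[(s[i].round(1),int(gr[i])) for i in pk], "pred x=+-23 at y=0:",[round(float((proj(*K,Wx+Sx@np.array([x,0,zz]))-c)@n),1) for x in(.023,-.023)])
E
```

```text
lift px/mm 0.4521427193474281 scale z px/mm 0.4314817324353201
0.02 [(np.float64(-11.0), 10), (np.float64(6.8), 8), (np.float64(10.0), 10)] pred x=+-23 at y=0: [10.2, -10.2]
0.032 [(np.float64(-11.2), 9), (np.float64(6.8), 9), (np.float64(9.8), 13)] pred x=+-23 at y=0: [10.3, -10.3]
0.044 [(np.float64(-7.5), 6), (np.float64(6.0), 10), (np.float64(9.5), 7)] pred x=+-23 at y=0: [10.4, -10.3]
0.056 [(np.float64(-11.0), 8), (np.float64(-6.8), 6), (np.float64(5.5), 9), (np.float64(10.2), 15), (np.float64(28.5), 19)] pred x=+-23 at y=0: [10.4, -10.4]
0.068 [(np.float64(-30.8), 8), (np.float64(-23.8), 23), (np.float64(-20.0), 9), (np.float64(5.5), 8), (np.float64(10.0), 16), (np.float64(23.0), 13)] pred x=+-23 at y=0: [10.5, -10.5]
0.08 [(np.float64(-28.0), 25), (np.float64(6.0), 7), (np.float64(10.0), 24), (np.float64(17.0), 18), (np.float64(30.0), 9)] pred x=+-23 at y=0: [10.6, -10.6]
0.092 [(np.float64(-26.0), 32), (np.float64(3.8), 6), (np.float64(11.8), 13), (np.float64(23.0), 12)] pred x=+-23 at y=0: [10.7, -10.6]
0.104 [(np.float64(-23.0), 25), (np.float64(-8.5), 8), (np.float64(7.8)
[... 1016 characters left out ...]
.2), 6), (np.float64(-9.2), 6), (np.float64(0.2), 23), (np.float64(10.0), 41), (np.float64(15.0), 17), (np.float64(22.5), 16), (np.float64(24.2), 20)] pred x=+-23 at y=0: [13.2, -12.9]
0.092 [(np.float64(-29.5), 31), (np.float64(-23.8), 29), (np.float64(-16.2), 6), (np.float64(-11.5), 8), (np.float64(-2.8), 16), (np.float64(13.2), 41), (np.float64(15.8), 11), (np.float64(19.8), 29), (np.float64(28.0), 12)] pred x=+-23 at y=0: [13.3, -13.0]
0.104 [(np.float64(-28.5), 6), (np.float64(-24.2), 8), (np.float64(-19.5), 56), (np.float64(-15.8), 30), (np.float64(-12.0), 13), (np.float64(0.5), 6), (np.float64(12.5), 18), (np.float64(15.5), 28), (np.float64(23.8), 9)] pred x=+-23 at y=0: [13.4, -13.1]
```

The head edges run parallel to the prediction in both poses, with the shift about 1 mm at lift and less than 1° of pitch. There is no slip, the aim stands, and the arm is still, so I'm handing it in.

```bash
python3 - <<'E'
from h import *
print(abs(get_qvel()).max(),get_grip_width()*.088,get_finger_force(),get_time());print(job_done())
E
```

```text
0.0010661130962501195 0.029802326560328 29.9852854013443 21.7
the job is handed in; nothing more can be done
None
```

The job is handed in at 21.7 s: the scanner is out of its cradle and held still with its window square to the label, about 10 cm away and pointing at the code (aim within a few mm by the cameras), after a first grasp that closed on air because the fingertips sit about 36 mm short of the reported TCP.

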